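# Load the dry block and show the tall vial to the code reader

## Robot

A 6-joint arm with a two-finger parallel gripper is mounted at the origin on the work surface. World frame = base frame: x ahead of the robot, y to its left, z up, the work surface at z = 0. Lengths are in m, angles in rad, forces in N, time in s.
With the tool pointing down it reaches from about 0.225 to 0.875 m from the base axis. Payload 3.4 kg.
Tool frame: the origin (TCP) lies between the finger pads; the fingertips stand 25 mm ahead of it and the grasp point (between the pads) lies 6 mm ahead of it; z points along the fingers, y is the line along which they close (so a half turn about z gives the same grasp; the last joint's range is limited). The gripper opens to 85 mm and grips with 20 to 120 N. Pads are 22 mm wide; open, the fingers measure 114 mm over their backs; the gripper's body (76 mm by 85 mm) begins 54 mm behind the grasp point. The pads swing forward as they close: fully open they stand 13 mm farther back than shut.
Start: joints at [1.022, 0.276, 1.505, -0, 1.361, -0.121], TCP at [0.239, 0.523, 0.256] pointing down, gripper open.
Joint ranges: [-2.89, 2.89], [-0.75, 2.08], [0.22, 2.7], [-1.18, 4.32], [0.11, 2.71], [-2.7, 2.7]. Speed limits (rad/s): [2.57, 2.57, 3.14, 3.14, 3.14, 3.14].

## Interface

Orientations are given as a unit quaternion [x, y, z, w].
In Python, from plant import * gives the robot as it stands. The module is installed in compiled form; this text tells all that it offers.
- The arm moves only by the tool move_arm, never from a script. Its argument "moves" is a list of rows, each a list of 7 numbers: the shift along the world's x, y, z each as a share of 150 mm, from -1 to 1, then the turn, a rotation vector about the world's x, y, z each as a share of pi rad, from -1 to 1, then the gripper's target within -1 to 1 (fully open at 1, half-way at 0, shut at -1). A call has 1 to 10 rows; each row is the pose to reach, as a shift and turn from the pose commanded when the call began, turning the shorter way round; what a row does not reach only later rows make up. A row lasts 1/12 s, in which the tool goes at most 41.7 mm and 7.16 degrees, less where a joint would pass 70% of its speed; a pose out of reach is approached as far as the arm can. A call with a number of a shift or a turn outside -1 to 1 is refused whole. A call with a gripper value outside its range is refused whole. The fingers move at their own pace and stop on an object; "newtons" is the grip in N (left out, the last holds). Time passes only in rows, so rows that repeat a pose let the fingers close. It gives the time, the measured TCP pose, the force, the opening and the grip force at its end, in the units of the state.
- observe(): the state, without advancing time (a new reading comes with each control period).
- get_image(name): name is "scene" or "top" or "wrist"; returns a dict with "frame" (480x640x3 uint8, red, green, blue), "fx", "fy", "cx", "cy" (pixels), "k1" (the pictures are not rectified: a ray, as slopes to the right and down, at radius r is drawn at 1 + k1 r^2 times it, then the intrinsics apply), "rvec" (rotation vector, rad) and "tvec" (3), from world to camera coordinates, as OpenCV has them; the wrist camera has in their place "T_tool_cam" (4x4, takes a point from camera to tool coordinates, whose origin is the TCP and whose axes are the flange's). Camera axes: x right, y down, z forward; pixel columns grow to the right and rows downward; lengths in m; the calibration is good to about 2 mm. A picture is of the moment at which its call begins: read the wrist's pose just before it. There is no depth.
- hand_in(): hands the job in; it is judged then, once.
The state is a dict: "t": time; "joint_positions": joint angles; "joint_velocities": joint speeds; "joint_efforts": joint torques, N m; "eef_pos": TCP position; "tool_rot": TCP orientation; "wrist_force": force on the tool from outside, world axes, zero at the start; "torque": the same for the moment, N m; "width": finger opening in m; "grip_force": force on a finger pad.
Only numpy, scipy, OpenCV 4.12 (cv2) and the standard library are available. Lean on these libraries where they do the work, as an engineer would, in place of code of your own. Each camera call takes 0.05 s, during which the arm holds its last target. There are 200 camera calls.

## Task

Put the two vials waiting in the white tray into the two empty wells of the aluminium block, each standing fully down in its own well. Then pull the one tall vial out of the block and hold it in the air in front of the code reader without touching the reader: foot towards the window, on the window's centre line and square to the tilted window, the foot 7 cm from the glass. Finish while holding it still there; leave the short vial that is already in the block, the tip box and the bottle alone.

Things in the scene. Friction and masses are not known exactly. Their poses are not given: they have to be found in the camera images.
- vial_a_mid (a point): First waiting vial, upright in the tray: amber glass vial, round, 28 mm diameter, 95 mm tall, white 25 mm cap on the top 20 mm (grip it on the straight glass, e.g. 55 to 70 mm above its foot), flat foot with a 3 mm chamfer, 60 g give or take a third. This point: on its axis half-way up, 47.5 mm above its foot; z runs along the axis, up through the cap.
- vial_b_mid (a point): Second waiting vial, upright in the tray, the same kind: amber glass vial, round, 28 mm diameter, 95 mm tall, white 25 mm cap on the top 20 mm (grip it on the straight glass, e.g. 55 to 70 mm above its foot), flat foot with a 3 mm chamfer, 60 g give or take a third. This point: on its axis half-way up, 47.5 mm above its foot; z runs along the axis, up through the cap.
- vial_c_mid (a point): Short vial that already stands in one well of the block and stays there; the same kind as the waiting ones: amber glass vial, round, 28 mm diameter, 95 mm tall, white 25 mm cap on the top 20 mm (grip it on the straight glass, e.g. 55 to 70 mm above its foot), flat foot with a 3 mm chamfer, 60 g give or take a third. This point: on its axis half-way up, 47.5 mm above its foot; z runs along the axis, up through the cap.
- tall_mid (a point): The tall vial, in one well of the block: same amber glass, label and white cap, 28 mm diameter, 125 mm tall, the cap on the top 20 mm, 80 g give or take a third; 85 mm of it stand out of the block. This point: on its axis half-way up, 62.5 mm above its foot; z runs along the axis, up through the cap.
- tall_foot (a point): Centre of the flat underside of the tall vial, which carries the square code; z runs up along the vial's axis.
- block: Fixed aluminium block 76 x 240 mm, 55 mm tall, with four wells in a row along its y axis, 55 mm apart. A white control panel 60 mm deep and 40 mm high runs along its +x side. Origin: centre of the block's underside. Any two of the wells are empty; the others hold the tall vial and a short one.
- well0 (a point): Centre of the mouth of well 0 of the block, at y = -82.5 mm in the block's frame; 31 mm bore with a 3 mm chamfer, 40 mm deep, flat bottom 15 mm above the bench. A short vial fully down has its half-way point 7.5 mm above this point, and 55 mm of it stand out.
- well1 (a point): Centre of the mouth of well 1 of the block, at y = -27.5 mm in the block's frame; 31 mm bore with a 3 mm chamfer, 40 mm deep, flat bottom 15 mm above the bench. A short vial fully down has its half-way point 7.5 mm above this point, and 55 mm of it stand out.
- well2 (a point): Centre of the mouth of well 2 of the block, at y = 27.5 mm in the block's frame; 31 mm bore with a 3 mm chamfer, 40 mm deep, flat bottom 15 mm above the bench. A short vial fully down has its half-way point 7.5 mm above this point, and 55 mm of it stand out.
- well3 (a point): Centre of the mouth of well 3 of the block, at y = 82.5 mm in the block's frame; 31 mm bore with a 3 mm chamfer, 40 mm deep, flat bottom 15 mm above the bench. A short vial fully down has its half-way point 7.5 mm above this point, and 55 mm of it stand out.
- tray: Fixed white open tray 160 x 160 mm, walls 5 mm thick and 18 mm high, floor 5 mm thick, the two waiting vials stand on its floor. Origin: centre of its underside.
- reader: Fixed code reader: grey foot 120 x 90 mm, 24 mm high, and on it a white head 75 x 80 mm with a round 40 mm glass window in its upper face, which is tilted by 30 degrees towards the reader's own -x side (roughly towards the robot). All of it is below 85 mm. Origin: underside of the foot, vertically below the window's centre.
- reader_window (a point): Centre of the reader's window, 60 mm above the bench.
- reader_focus (a point): Reading point in the air: on the window's centre line, 70 mm out from the glass. Its z axis runs along the centre line, away from the window (upwards and 30 degrees tilted towards the reader's own -x side); the vial's foot belongs at this point with the vial's z axis along this z axis. How the vial is turned about its own axis does not matter.
- tipbox: Green box of pipette tips, 85 x 122 mm, 70 mm tall, loose bystander. Origin: centre of its underside.
- bottle: Closed bottle with a cap, 60 mm diameter, 120 mm tall, loose bystander. Origin: centre of its underside.
Not all that is in view belongs to the job. Several things have the shape of the tray; the one meant has the colours described above.

How it is judged:
By the outcome, as a careful person would: the job done as asked, in the order asked, and still so for the second after the job is handed in, while the arm keeps its last pose, push and grip.
It also fails if it takes over 72 s, if anything falls off the work surface, if the arm or the gripper's body presses on something with over 40 N, if the wrist force passes 120 N, or if a joint passes its speed limit or range.

## Working session

There is one attempt and no reset: what is moved stays moved. The work goes in short steps, Python scripts to look and compute and a tool call to move; the robot and the scene stay as the last step left them, time stands still between calls to the robot, and variables do not carry over. Pictures are saved under pics/ and viewed, at most 10 in all, crops included, and the job is handed in when it is done.

Besides the shell and the picture viewer there is one more tool, called after "Request:" as name(argument=value, ...) on one line, values as JSON. move_arm: Moves the arm, as the interface text tells. Shift numbers are shares of 150 mm and turn numbers shares of pi rad, none past 1 either way. Its arguments: {"type":"object","properties":{"moves":{"type":"array","items":{"type":"array","items":{"type":"number","minimum":-1,"maximum":1}}},"newtons":{"type":"number"}},"required":["moves"]}

```bash
mkdir -p pics
cat > h.py <<'E'
from plant import *
import numpy as np, cv2
from scipy.spatial.transform import Rotation as R
def shot(name):
    s=observe(); d=get_image(name)
    if name=="wrist":
        T=np.eye(4); T[:3,:3]=R.from_quat(s["tool_rot"]).as_matrix(); T[:3,3]=s["eef_pos"]
        M=T@np.array(d["T_tool_cam"])
    else:
        M=np.eye(4); M[:3,:3]=cv2.Rodrigues(np.array(d["rvec"],float))[0]; M[:3,3]=np.ravel(d["tvec"]); M=np.linalg.inv(M)
    d["M"]=M; d["K"]=np.array([[d["fx"],0,d["cx"]],[0,d["fy"],d["cy"]],[0,0,1.]]); d["D"]=np.array([d["k1"],0,0,0.]); return d
def ray(d,uv):
    p=cv2.undistortPoints(np.array(uv,float).reshape(-1,1,2),d["K"],d["D"]).reshape(-1,2)
    v=np.c_[p,np.ones(len(p))]@d["M"][:3,:3].T
    return d["M"][:3,3],v/np.linalg.norm(v,axis=1,keepdims=True)
def onz(d,uv,z):
    o,v=ray(d,uv); return o+v*((z-o[2])/v[:,2:3])
def proj(d,P):
    Mi=np.linalg.inv(d["M"]); return cv2.projectPoints(np.array(P,float).reshape(-1,1,3),cv2.Rodrigues(Mi[:3,:3])[0],Mi[:3,3],d["K"],d["D"])[0].reshape(-1,2)
def save(d,n): cv2.imwrite(f"pics/{n}.png",d["frame"][:,:,::-1])
E
python3 - <<'E'
from h import *
import pickle
np.set_printoptions(precision=4,suppress=True)
for n in ["scene","top"]:
    d=shot(n); save(d,n+"0"); pickle.dump(d,open(n+"0.pkl","wb")); print(n,d["M"],d["fx"],d["k1"])
print(observe())
E
```

```text
scene [[-0.6669  0.6315 -0.3956  0.9452]
 [ 0.745   0.5753 -0.3376  0.2839]
 [ 0.0144 -0.5199 -0.8541  0.9115]
 [ 0.      0.      0.      1.    ]] 515.7010397096481 -0.02571559745485783
top [[-0.0151 -0.9975  0.0693  0.4903]
 [-0.9997  0.0138 -0.0197 -0.0139]
 [ 0.0187 -0.0696 -0.9974  1.1632]
 [ 0.      0.      0.      1.    ]] 469.52021281838086 -0.11261651877893114
{'t': 0.1, 'joint_positions': array([ 1.022 ,  0.2766,  1.506 ,  0.    ,  1.3607, -0.121 ]), 'joint_velocities': array([ 0.0019, -0.0035, -0.0021, -0.001 , -0.0014, -0.0005]), 'joint_efforts': array([  0.0026, -41.7699, -24.6403,   0.0001,   0.0057,   0.    ]), 'eef_pos': array([0.2383, 0.5228, 0.2555]), 'tool_rot': array([ 0.2123,  0.9772, -0.0008, -0.0003]), 'wrist_force': array([-0.0573, -0.3352,  0.0788]), 'torque': array([-0.0371,  0.0275,  0.0025]), 'grip_force': 0.0, 'width': 0.0851034089728232}
```

View pics/top0.png

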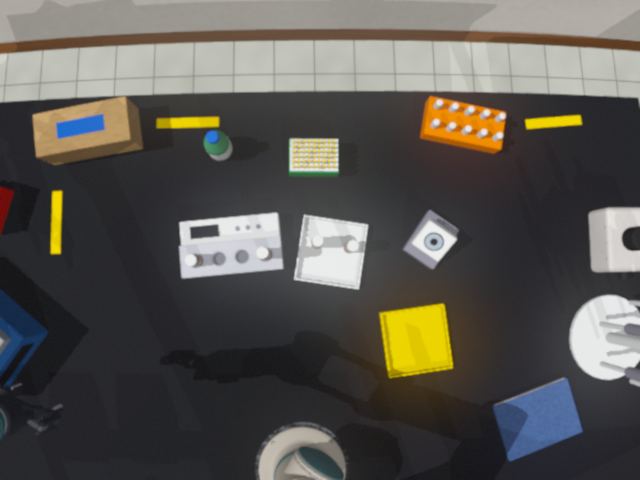

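View pics/scene0.png

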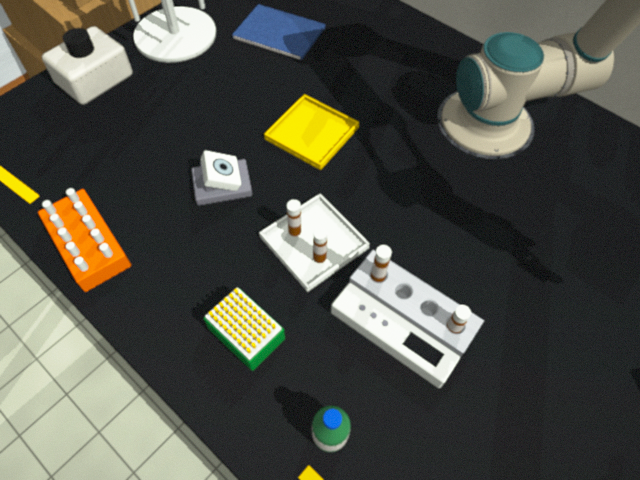

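The top view shows the white tray at (331,252) with two vials at (318,241) and (352,245), and the block at (231,245). The tall vial is probably at (264,253), which would be well 0, and the short one at (191,260), well 3. The dark wells at (219,257) and (241,256) are empty. The reader is at (433,240).

Two things have the tray's shape: a yellow one at (416,340) and the white one at (331,252). Only the white one fits "white tray", and it holds the two vials. Next I measure, and make one enlarged crop to confirm.

Run:
```python
from h import *
import pickle
np.set_printoptions(precision=4,suppress=True)
t=pickle.load(open("top0.pkl","rb")); s=pickle.load(open("scene0.pkl","rb"))
def blobs(d,mask,box,mn=8):
    x0,y0,x1,y1=box; m=np.zeros_like(mask); m[y0:y1,x0:x1]=mask[y0:y1,x0:x1]
    n,l,st,c=cv2.connectedComponentsWithStats(m.astype(np.uint8)); return [(c[i],st[i]) for i in range(1,n) if st[i,4]>=mn]
hs=cv2.cvtColor(s["frame"],cv2.COLOR_RGB2HSV)
am=(hs[...,1]>110)&(hs[...,0]<22)&(hs[...,2]>40)
print("scene amber"); 
for c,st in blobs(s,am,(255,180,490,345)): print(c,st)
tri=lambda a,b:None
def tri(uv1,uv2):
    o1,v1=ray(t,uv1);o2,v2=ray(s,uv2);v1=v1[0];v2=v2[0]
    A=np.c_[v1,-v2]; k=np.linalg.lstsq(A,o2-o1,rcond=None)[0]; p,q=o1+v1*k[0],o2+v2*k[1]; return (p+q)/2,np.linalg.norm(p-q)
for n,a,b,z in [("A",(318,241),(294,205),.1),("B",(352,245),(320,239),.1),("tall",(264,253),(383,252),.14),("short",(191,260),(461,312),.11)]:
    print(n,"top",onz(t,a,z)[0],"scene",onz(s,b,z)[0],"tri",*tri(a,b))
print("window",*tri((433,241),(223,167)), onz(t,(433,241),.06))
print("blockcorners (top z.055)",onz(t,[(180,251),(283,234),(181,277),(283,268)],.055))
print("tray",onz(t,[(304,216),(368,222),(361,289),(295,280)],.018))
a=cv2.resize(t["frame"][200:300,170:470],None,fx=2.66,fy=2.66,interpolation=cv2.INTER_CUBIC)
b=cv2.resize(s["frame"][140:390,180:500],None,fx=1.32,fy=1.32,interpolation=cv2.INTER_CUBIC)
o=np.zeros((a.shape[0]+b.shape[0],a.shape[1],3),np.uint8);o[:a.shape[0]]=a;o[a.shape[0]:,:b.shape[1]]=b
c2=cv2.resize(s["frame"][180:290,255:410],None,fx=2.4,fy=2.4,interpolation=cv2.INTER_CUBIC); o[a.shape[0]:a.shape[0]+c2.shape[0],b.shape[1]:b.shape[1]+c2.shape[1]]=c2[:, :o.shape[1]-b.shape[1]]
cv2.imwrite("pics/crop.png",o[:,:,::-1]);print(o.shape)
```

```text
scene amber
[293.9  216.65] [289 215  11   4  20]
[294.2529 230.5402] [289 226  12  10  87]
[319.3889 244.5   ] [314 242  12   5  18]
[319.4198 257.321 ] [314 253  12   9  81]
[380.5556 264.4444] [375 260  13   8  54]
[376.85 278.6 ] [371 275  14   7  40]
[456.3636 322.3636] [452 317  12   9  22]
A top [ 0.5558 -0.0471  0.1   ] scene [ 0.5439 -0.1219  0.1   ] tri [ 0.567  -0.0636  0.1774] 0.04941074958782123
B top [ 0.5456 -0.1243  0.1   ] scene [ 0.5673 -0.0342  0.1   ] tri [ 0.5343 -0.1051 -0.0019] 0.06768011148654073
tall top [0.5288 0.0723 0.14  ] scene [0.5321 0.0795 0.14  ] tri [0.528 0.075 0.13 ] 0.0044520377435420845
short top [0.5163 0.2394 0.11  ] scene [0.5193 0.2414 0.11  ] tri [0.5164 0.241  0.1043] 0.0003210887628112
window [ 0.5536 -0.3221  0.058 ] 0.0028189788054570207 [[ 0.5544 -0.3226  0.06  ]]
blockcorners (top z.055) [[0.5393 0.2791 0.055 ]
 [0.5763 0.0341 0.055 ]
 [0.4778 0.2766 0.055 ]
 [0.496  0.035  0.055 ]]
tray [[ 0.6228 -0.0163  0.018 ]
 [ 0.6059 -0.1735  0.018 ]
 [ 0.4421 -0.1527  0.018 ]
 [ 0.4666  0.0078  0.018 ]]
(596, 798, 3)
```

View pics/crop.png

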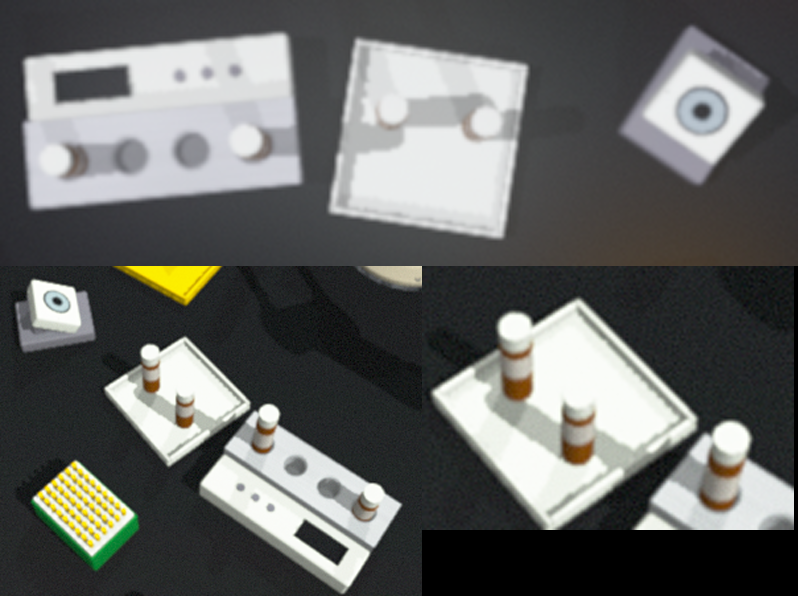

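The crop confirms it. The white tray holds two short amber vials, at about A (0.558,-0.043) and B (0.545,-0.123). The tall vial is at the tray end of the block, so well 0 at about (0.530,0.075). The short vial is in well 3, 165 mm away as it should be, and wells 1 and 2 are empty. Now I move over the block for a close look.

Request:
move_arm(moves=[[1,-1,0.3,0,0,-0.17,1],[1,-1,0.3,0,0,-0.17,1],[1,-1,0.3,0,0,-0.17,1],[1,-1,0.3,0,0,-0.17,1],[1,-1,0.3,0,0,-0.17,1],[1,-1,0.3,0,0,-0.17,1],[1,-1,0.3,0,0,-0.17,1]])

```text
t: 0.68
eef_pos: [0.3906, 0.3715, 0.3017]
tool_rot: [0.464, 0.886, 0.0, 0.0]
wrist_force: [0.2, -0.5, -0.5]
width: 0.0853
grip_force: 0.0
```

Request:
move_arm(moves=[[0.6,-1,0,0,0,-0.17,1],[0.6,-1,0,0,0,-0.17,1],[0.6,-1,0,0,0,-0.17,1],[0.6,-1,0,0,0,-0.17,1],[0.6,-1,0,0,0,-0.17,1],[0.6,-1,0,0,0,-0.17,1],[0.6,-1,0,0,0,-0.17,1],[0.6,-1,0,0,0,-0.17,1]])

```text
t: 1.35
eef_pos: [0.4773, 0.225, 0.301]
tool_rot: [0.679, 0.734, -0.0, -0.001]
wrist_force: [0.1, 1.1, 0.3]
width: 0.0855
grip_force: 0.0
```

Run:
```python
from h import *
import pickle
np.set_printoptions(precision=4,suppress=True)
w=shot("wrist"); save(w,"w1"); pickle.dump(w,open("w1.pkl","wb")); print(w["T_tool_cam"],w["M"],w["fx"]); s=observe(); print(s["t"],s["eef_pos"],s["tool_rot"],s["joint_positions"])
for n,p in dict(w1=(.5257,.13,.055),w2=(.521,.185,.055),tall=(.53,.075,.14),short=(.517,.24,.11),A=(.558,-.043,.1)).items(): print(n,proj(w,p))
```

```text
[[-0.0005 -0.9453 -0.3261  0.0838]
 [ 1.     -0.0005 -0.0003 -0.0001]
 [ 0.0001 -0.3261  0.9453 -0.1178]
 [ 0.      0.      0.      1.    ]] [[ 0.997   0.0737  0.0237  0.4708]
 [ 0.0774 -0.9428 -0.3241  0.3085]
 [-0.0015  0.325  -0.9457  0.4189]
 [ 0.      0.      0.      1.    ]] 416.7598528403875
1.4 [0.4773 0.2251 0.3011] [ 0.6789  0.7343 -0.     -0.0007] [0.308  0.1819 1.5214 0.0012 1.439  0.2295]
w1 [[365.3852 286.7757]]
w2 [[366.9711 233.0361]]
tall [[372.5595 392.6293]]
short [[376.9784 188.278 ]]
A [[381.2034 458.8792]]
```

View pics/w1.png

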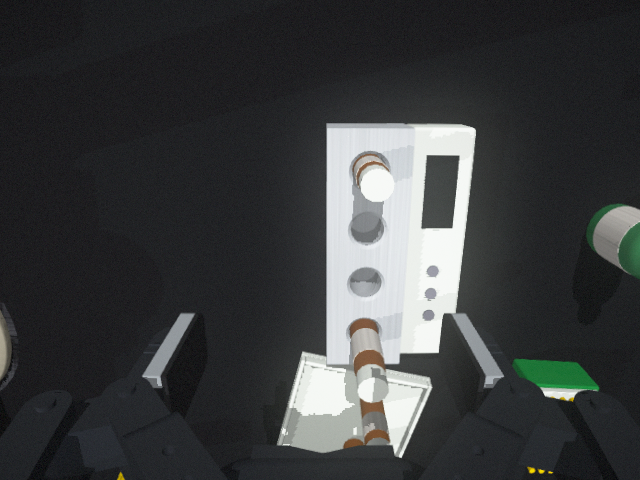

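The wrist view shows well 2 at (366,229), well 1 at (365,281), the short vial's cap at (377,184) and the tall vial's cap at (373,388). All lie within 6 px of my estimates. I now measure them precisely and move towards the tray.

Run:
```python
from h import *
import pickle
np.set_printoptions(precision=4,suppress=True)
w=pickle.load(open("w1.pkl","rb")); g=cv2.cvtColor(w["frame"],cv2.COLOR_RGB2GRAY)
print(g[281,340:392]); print(g[255:305,360])
hs=cv2.cvtColor(w["frame"],cv2.COLOR_RGB2HSV)
for n,(x,y),z in [("w1",(365,281),.055),("w2",(366,229),.055)]:
    for th in (175,185,195):
        r=g[y-24:y+24,x-26:x+26]; m=(r<th).astype(np.uint8); 
        k,l,st,c=cv2.connectedComponentsWithStats(m); i=l[24,26]; 
        cs=max(cv2.findContours((l==i).astype(np.uint8),cv2.RETR_EXTERNAL,cv2.CHAIN_APPROX_NONE)[0],key=len)
        e=cv2.fitEllipse(cv2.convexHull(cs)); p=np.array(e[0])+[x-26,y-24]
        print(n,th,p,e[1],onz(w,p,z)[0])
m=(g>215).astype(np.uint8)
for n,(x,y),z in [("short",(377,184),.11),("tall",(373,388),.14)]:
    r=m[y-22:y+22,x-22:x+22].copy(); k,l,st,c=cv2.connectedComponentsWithStats(r); i=l[22,22]; print(n,st[i],c[i]+[x-22,y-22],onz(w,c[i]+[x-22,y-22],z)[0])
```

```text
[223 224 223 222 220 221 223 188 167 158 126 110 106 105 108 136 113 112
 114 115 148 151 151 153 149 150 116 112 113 110 109 112 112 109 109 109
 108 125 123 127 131 168 205 203 210 224 224 230 230 229 227 227]
[222 221 221 221 221 221 222 221 220 221 220 220 205 159 127 131 131 131
 130 129 132 131 132 130 130 123 148 170 175 173 175 170 172 173 172 176
 177 175 172 171 170 198 220 225 224 227 223 222 222 222]
w1 175 [364.7205 281.3977] (28.84975242614746, 33.31049346923828) [0.5244 0.1357 0.055 ]
w1 185 [364.6836 281.3498] (28.88666343688965, 34.80876922607422) [0.5244 0.1357 0.055 ]
w1 195 [364.7437 281.5061] (29.115032196044922, 36.35179138183594) [0.5244 0.1356 0.055 ]
w2 175 [366.7644 220.2571] (36.80109405517578, 48.51013946533203) [0.5194 0.1973 0.055 ]
w2 185 [366.4339 220.8156] (37.44843673706055, 47.52063751220703) [0.5192 0.1968 0.055 ]
w2 195 [366.4515 221.1166] (38.82234573364258, 47.69156265258789) [0.5192 0.1965 0.055 ]
short [   6    6   38   38 1137] [380.3958 186.7872] [0.5195 0.2414 0.11  ]
tall [  7  12  17  24 312] [366.4615 389.3301] [0.5246 0.078  0.14  ]
```

Request:
move_arm(moves=[[0.2,-1,0,0,0,-0.01,1],[0.2,-1,0,0,0,-0.01,1],[0.2,-1,0,0,0,-0.01,1],[0.2,-1,0,0,0,-0.01,1],[0.2,-1,0,0,0,-0.01,1],[0.2,-1,0,0,0,-0.01,1]])

```text
t: 1.9
eef_pos: [0.5084, 0.0737, 0.3013]
tool_rot: [0.692, 0.722, 0.0, -0.0]
wrist_force: [-0.6, 0.1, -0.3]
width: 0.0851
grip_force: 0.0
```

Request:
move_arm(moves=[[0.2,-0.8,0,0,0,0,1],[0.2,-0.8,0,0,0,0,1],[0.2,-0.8,0,0,0,0,1],[0.2,-0.8,0,0,0,0,1],[0.2,-0.8,0,0,0,0,1],[0.2,-0.8,0,0,0,0,1]])

```text
t: 2.4
eef_pos: [0.5384, -0.0447, 0.3011]
tool_rot: [0.691, 0.723, 0.0, -0.001]
wrist_force: [-0.0, 0.6, -0.1]
width: 0.0853
grip_force: 0.0
```

Run:
```python
from h import *
import pickle
np.set_printoptions(precision=4,suppress=True)
w=shot("wrist"); save(w,"w2"); pickle.dump(w,open("w2.pkl","wb"));  s=observe(); print(s["t"],s["eef_pos"],s["tool_rot"],s["joint_positions"])
for n,p in dict(w1=(.5257,.13,.055),tall=(.53,.075,.14),A=(.558,-.043,.1),B=(.545,-.123,.1)).items(): print(n,proj(w,p))
```

```text
2.45 [ 0.5383 -0.0445  0.3013] [ 0.6906  0.7232  0.0004 -0.0006] [-0.2121  0.2009  1.4964  0.0013  1.4449 -0.2583]
w1 [[316.8701 -31.3745]]
tall [[318.217   28.4106]]
A [[347.9702 199.0875]]
B [[326.6626 289.5293]]
```

View pics/w2.png

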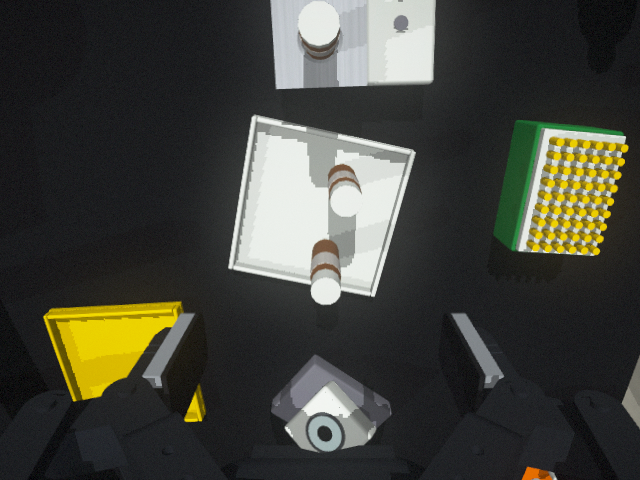

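This view shows cap A at (345,200), cap B at (326,291), the tall cap at (319,22) and the reader window at (325,432). I refine these with circle fits.

Run:
```python
from h import *
import pickle
np.set_printoptions(precision=4,suppress=True)
W={k:pickle.load(open(k+".pkl","rb")) for k in ("w1","w2")}
def circ(w,uv,r,z,n,p2=8):
    f=4; x,y=uv; h=int(r*2.0); y0=max(0,y-h);x0=x-h
    c=cv2.resize(cv2.cvtColor(w["frame"],cv2.COLOR_RGB2GRAY)[y0:y+h,x0:x+h],None,fx=f,fy=f,interpolation=cv2.INTER_CUBIC)
    c=cv2.GaussianBlur(c,(5,5),0)
    H=cv2.HoughCircles(c,cv2.HOUGH_GRADIENT_ALT if False else cv2.HOUGH_GRADIENT,1,10,param1=60,param2=p2,minRadius=int(r*f*.85),maxRadius=int(r*f*1.15))
    if H is None: print(n,None);return
    for q in H[0][:2]:
        p=(q[:2]+.5)/f-.5+[x0,y0]; print(n,p,q[2]/f,onz(w,p,z)[0])
circ(W["w2"],(345,200),16,.1,"A"); circ(W["w2"],(326,291),16,.1,"B"); circ(W["w2"],(319,22),20,.14,"tall")
circ(W["w1"],(377,184),17,.11,"short"); circ(W["w1"],(373,388),16,.14,"tall")
circ(W["w1"],(365,281),17,.055,"w1"); circ(W["w1"],(366,229),17,.055,"w2")
circ(W["w2"],(325,432),18,.06,"window")
# amber feet in w2
hs=cv2.cvtColor(W["w2"]["frame"],cv2.COLOR_RGB2HSV); m=((hs[...,1]>90)&(hs[...,0]<20)&(hs[...,2]>50))
for n,b in [("A",(325,155,365,215)),("B",(305,230,345,300))]:
    x0,y0,x1,y1=b; ys,xs=np.nonzero(m[y0:y1,x0:x1]); print(n,"amber rows",ys.min()+y0,ys.max()+y0)
    for r in range(y0,y1,4):
        q=np.nonzero(m[r,x0:x1])[0]
        if len(q)>10: print(r,q.min()+x0,q.max()+x0,end="; ")
    print()
```

```text
A [345.5  200.75] 15.625 [ 0.5561 -0.0444  0.1   ]
A [343.   186.25] 16.125 [ 0.5535 -0.0329  0.1   ]
B [325.25 289.5 ] 15.3 [ 0.5438 -0.123   0.1   ]
B [325.25 278.25] 15.25 [ 0.5433 -0.1125  0.1   ]
tall [319.    32.75] 18.7 [0.5306 0.0725 0.14  ]
tall [317.75  22.75] 22.025 [0.5296 0.0783 0.14  ]
short [369.5 171. ] 15.95 [0.5099 0.2527 0.11  ]
short [376.75 185.25] 16.55 [0.5166 0.2423 0.11  ]
tall [372.   384.75] 17.55 [0.5285 0.083  0.14  ]
tall [371.25 379.25] 15.875 [0.5273 0.0885 0.14  ]
w1 [366.   285.75] 19.35 [0.5262 0.1311 0.055 ]
w1 [364.5 280. ] 16.625 [0.524  0.1372 0.055 ]
w2 [367.  227.5] 16.775 [0.5204 0.1904 0.055 ]
w2 [363.   230.25] 15.7 [0.517  0.1874 0.055 ]
window [320.75 435.75] 20.075 [ 0.5485 -0.3267  0.06  ]
window [324.75 430.25] 17.025 [ 0.5526 -0.3184  0.06  ]
A amber rows 164 190
167 334 349; 171 330 353; 179 337 352; 
B amber rows 240 278
242 318 332; 246 315 336; 250 313 336; 266 317 333;
```

Vial A is at (0.556,-0.044) and vial B at (0.544,-0.123). They are 80 mm apart and inside the tray's walls. Grasping A at 70 mm above its foot, which puts the TCP at z = 0.081.

Request:
move_arm(moves=[[0.12,0,-1,0,0,0,1],[0.12,0,-1,0,0,0,1],[0.12,0,-1,0,0,0,1],[0.12,0,-1,0,0,0,1],[0.12,0,-1,0,0,0,1]])

```text
t: 2.87
eef_pos: [0.5527, -0.0436, 0.1458]
tool_rot: [0.69, 0.723, -0.003, -0.005]
wrist_force: [-0.2, 0.6, 1.1]
width: 0.0854
grip_force: 0.0
```

Request:
move_arm(moves=[[0,0,-0.24,0,0,0,1],[0,0,-0.47,0,0,0,1],[0,0,-0.47,0,0,0,1],[0,0,-0.47,0,0,0,1]])

```text
t: 3.2
eef_pos: [0.5561, -0.0455, 0.0813]
tool_rot: [0.691, 0.723, -0.0, -0.001]
wrist_force: [0.7, 0.5, 0.5]
width: 0.0851
grip_force: 0.0
```

Request:
move_arm(moves=[[0,0,0,0,0,0,-1],[0,0,0,0,0,0,-1],[0,0,0,0,0,0,-1],[0,0,0,0,0,0,-1],[0,0,0,0,0,0,-1],[0,0,0,0,0,0,-1],[0,0,0,0,0,0,-1],[0,0,0,0,0,0,-1]], newtons=35)

```text
t: 3.87
eef_pos: [0.5572, -0.047, 0.0823]
tool_rot: [0.692, 0.722, 0.001, 0.001]
wrist_force: [-0.7, 0.3, 5.6]
width: 0.0264
grip_force: 34.2
```

Request:
move_arm(moves=[[0,0,0.2,0,0,0,-1],[0,0,0.5,0,0,0,-1],[0,0.2,0.8,0,0,0,-1],[-0.05,0.5,0.8,0,0,0,-1],[-0.05,0.7,0.8,0,0,0,-1],[-0.05,0.9,0.8,0,0,0,-1],[-0.05,0.9,0.8,0,0,0,-1]])

```text
t: 4.45
eef_pos: [0.5487, 0.0935, 0.202]
tool_rot: [0.69, 0.724, 0.002, -0.001]
wrist_force: [0.0, 0.1, -0.7]
width: 0.0266
grip_force: 34.9
```

Run:
```python
from h import *
import pickle
np.set_printoptions(precision=4,suppress=True)
w=shot("wrist"); pickle.dump(w,open("w3.pkl","wb")); s=observe(); print(s["t"],s["eef_pos"],s["tool_rot"],s["width"],s["grip_force"],s["wrist_force"])
c=shot("scene"); t=shot("top")
o=np.zeros((600,800,3),np.uint8); o[:480,:640]=w["frame"]
u=proj(c,s["eef_pos"])[0].astype(int); print(u)
k=c["frame"][u[1]-30:u[1]+50,u[0]-40:u[0]+40]; o[120:440,480:800]=cv2.resize(k,(320,320),interpolation=cv2.INTER_CUBIC)
cv2.imwrite("pics/g1.png",o[:,:,::-1])
for n,p in dict(w1=(.5244,.1357,.055),w2=(.5204,.1904,.055)).items(): print(n,proj(w,p))
```

```text
4.5 [0.5487 0.0907 0.2014] [0.6901 0.7237 0.0006 0.0001] 0.026644545596673577 34.948208131827414 [-0.0049 -0.0463 -0.1841]
[386 243]
w1 [[287.3312 156.1584]]
w2 [[282.797   64.8564]]
```

View pics/g1.png

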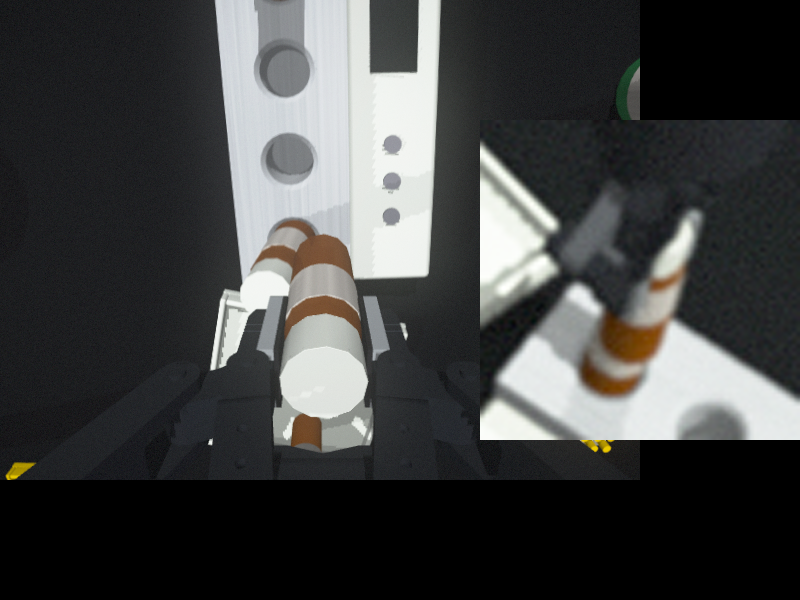

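The wrist view shows A held upright between the pads, cap at (323,382) and foot near (321,245). The empty wells are at (289,159) and (285,70). The held foot passes close to the tall vial, so I raise the arm first and then measure the wells from above.

Request:
move_arm(moves=[[0,0,0.15,0,0,0,-1],[0,0,0.33,0,0,0,-1],[0,0,0.33,0,0,0,-1],[0,0,0.33,0,0,0,-1]])

```text
t: 4.93
eef_pos: [0.5501, 0.0866, 0.2516]
tool_rot: [0.692, 0.722, 0.001, 0.001]
wrist_force: [-0.6, -0.3, -0.3]
width: 0.0266
grip_force: 35.0
```

```bash
cat >> h.py <<'E'
def wellfit(w,uv,z=.055,h=36,show=True):
    g=cv2.GaussianBlur(cv2.cvtColor(w["frame"],cv2.COLOR_RGB2GRAY),(3,3),0).astype(float); pts=[]
    # first strong dark step seen going inward from outside, along radial lines
    for a in np.linspace(0,2*np.pi,72,endpoint=False):
        rr=np.arange(h,8,-.25); xs=uv[0]+rr*np.cos(a); ys=uv[1]+rr*np.sin(a)
        p=cv2.remap(g.astype(np.float32),xs.astype(np.float32)[None],ys.astype(np.float32)[None],cv2.INTER_LINEAR)[0]
        d=p[:-6]-p[6:]; i=np.argmax(d>18)
        if d[i]>18: pts.append((xs[i+3],ys[i+3]))
    P=onz(w,pts,z)[:,:2]
    for _ in range(6):
        A=np.c_[2*P,np.ones(len(P))]; s=np.linalg.lstsq(A,(P**2).sum(1),rcond=None)[0]; c=s[:2]; r=np.sqrt(s[2]+c@c)
        e=abs(np.linalg.norm(P-c,axis=1)-r); P=P[e<=max(.0007,2*np.median(e))]
    return c,r,len(P)
E
python3 - <<'E'
from h import *
import pickle
np.set_printoptions(precision=4,suppress=True)
w=shot("wrist"); save(w,"w4"); pickle.dump(w,open("w4.pkl","wb")); s=observe(); print(s["t"],s["eef_pos"],s["tool_rot"],s["wrist_force"])
for nm,ww in (("w3",pickle.load(open("w3.pkl","rb"))),("w4",w),("w1",pickle.load(open("w1.pkl","rb")))):
    for n,p in dict(w1=(.5255,.134,.055),w2=(.5213,.188,.055)).items():
        u=proj(ww,p)[0]
        try: print(nm,n,u,wellfit(ww,u,h=36 if nm!="w1" else 24))
        except Exception as e: print(nm,n,u,e)
w=pickle.load(open("w3.pkl","rb"))
# where cap/foot of held vial should be in the wrist image
Mc=np.linalg.inv(np.array(w["T_tool_cam"]))
for n,p in dict(captop=(0,0,-.019),capedge=(0.0125,0,-.019),foot=(0,0,.076),footedge=(.014,0,.076)).items():
    print(n,cv2.projectPoints(np.array([[p]],float),cv2.Rodrigues(Mc[:3,:3])[0],Mc[:3,3],w["K"],w["D"])[0].ravel())
E
```

```text
4.9833 [0.5491 0.0868 0.2503] [ 0.6923  0.7216 -0.0001  0.0002] [-0.8164 -1.0929 -0.6233]
w3 w1 [289.0001 158.9043] (array([0.5248, 0.1343]), np.float64(0.017459520911243025), 52)
w3 w2 [284.2069  69.1204] (array([0.5204, 0.1891]), np.float64(0.01826406359322616), 40)
w4 w1 [291.6609 138.1543] (array([0.5247, 0.135 ]), np.float64(0.017622308572194465), 52)
w4 w2 [287.2663  61.1379] (array([0.5201, 0.1897]), np.float64(0.0183557059511133), 44)
w1 w1 [365.6448 283.0479] (array([0.5246, 0.1355]), np.float64(0.01735996430764218), 58)
w1 w2 [367.6569 230.001 ] (array([0.5202, 0.1907]), np.float64(0.018149594299448988), 41)
captop [323.1639 391.4054]
capedge [323.1611 355.858 ]
foot [322.9766 262.7441]
footedge [322.9692 236.6882]
```

View pics/w4.png

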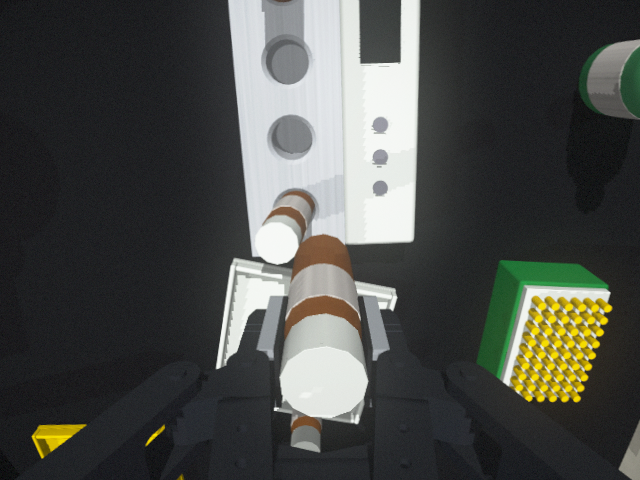

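Two views agree on the wells. Well 1 is at (0.5247,0.135) and well 2 at (0.5202,0.1898), 55.0 mm apart as given. Next I find the vial's offset in the hand from the cap and foot edges.

```bash
cat >> h.py <<'E'
def tproj(w,p):
    Mc=np.linalg.inv(np.array(w["T_tool_cam"])); return cv2.projectPoints(np.array(p,float).reshape(-1,1,3),cv2.Rodrigues(Mc[:3,:3])[0],Mc[:3,3],w["K"],w["D"])[0].reshape(-1,2)
E
python3 - <<'E'
from h import *
import pickle
np.set_printoptions(precision=3,suppress=True)
w=pickle.load(open("w4.pkl","rb")); g=cv2.cvtColor(w["frame"],cv2.COLOR_RGB2GRAY)
print("foot col323 225-250",w["frame"][225:252,323,0]); print("rows cap bottom",g[405:425,323]); print("cap rim 335-350",g[328:356,323])
print("capsides row",[ (r,np.nonzero(g[r,270:376]>170)[0][[0,-1]]+270) for r in (375,385,395)])
print("foot sides",[ (r,np.nonzero(w['frame'][r,280:370,0]>70)[0][[0,-1]]+280) for r in (250,260)])
for dx in (0,.001,.002,.003):
  for cz in (-.019,-.016):
    p=tproj(w,[(dx+.014,0,cz+.095),(dx+.011,0,cz+.095),(dx-.0125,0,cz),(dx+.0125,0,cz),(dx,.0125,cz),(dx,-.0125,cz)]); print(dx,cz,"foot far",p[0,1],"chamf",p[1,1],"cap near",p[2,1],"cap far",p[3,1],"sides",p[4:,0])
E
```

```text
foot col323 225-250 [220 221 222 222 219 220 220 219 203 158 131 132 131 131 131 133 132 130
 130 131 131 128 127 126 126 125 126]
rows cap bottom [230 230 229 229 229 229 229 229 229 232 242 236 208 140  61  44  45  47
  46  46]
cap rim 335-350 [205 205 203 202 205 202 205 205 204 204 203 202 205 203 200 203 204 203
 213 245 232 232 233 232 233 233 232 232]
capsides row [(375, array([280, 366])), (385, array([281, 366])), (395, array([283, 363]))]
foot sides [(250, array([280, 347])), (260, array([280, 350]))]
0 -0.019 foot far 236.68615151524716 chamf 242.36885303442656 cap near 424.1287838525882 cap far 355.85799820592075 sides [365.763 280.544]
0 -0.016 foot far 234.65721834637876 chamf 240.27279930242733 cap near 416.937131026257 cap far 349.5894432721152 sides [364.818 281.47 ]
0.001 -0.019 foot far 234.77977438468108 chamf 240.4806794177815 cap near 421.6097108921514 cap far 352.8852865195185 sides [365.895 280.412]
0.001 -0.016 foot far 232.77355853112044 chamf 238.40682798001893 cap near 414.44602196103904 cap far 346.6643737720538 sides [364.943 281.344]
0.002 -0.019 foot far 232.86730682411084 chamf 238.58644941038094 cap near 419.07386049464344 cap far 349.8929202734443 sides [366.027 280.279]
0.002 -0.016 foot far 230.88398129167612 chamf 236.53497126938942 cap near 411.93881389362184 cap far 343.7205622496954 sides [365.069 281.218]
0.003 -0.019 foot far 230.94873779601167 chamf 236.68615151524716 cap near 416.52112134423754 cap far 346.88078240316446 sides [366.16  280.146]
0.003 -0.016 foot far 228.98847624773603 chamf 234.65721834637878 cap near 409.4154039923667 cap far 340.75790185902156 sides [365.196 281.091]
```

The vial sits 2.3 mm to the tool's +x and is upright. Vial A goes to well 2, so the TCP target is (0.5203,0.1875).

Request:
move_arm(moves=[[-0.1,0.25,0,0,0,0,-1],[-0.195,0.5,0,0,0,0,-1],[-0.195,0.663,0,0,0,0,-1],[-0.195,0.663,-0.2,0,0,0,-1],[-0.195,0.663,-0.45,0,0,0,-1],[-0.195,0.663,-0.65,0,0,0,-1],[-0.195,0.663,-0.73,0,0,0,-1],[-0.195,0.663,-0.73,0,0,0,-1],[-0.195,0.663,-0.73,0,0,0,-1]])

```text
t: 5.73
eef_pos: [0.519, 0.1868, 0.1393]
tool_rot: [0.692, 0.722, -0.002, -0.001]
wrist_force: [-0.8, 0.5, -0.8]
width: 0.0263
grip_force: 35.0
```

Request:
move_arm(moves=[[0,0,-0.04,0,0,0,-1],[0,0,-0.08,0,0,0,-1],[0,0,-0.12,0,0,0,-1],[0,0,-0.12,0,0,0,-1]])

```text
t: 6.07
eef_pos: [0.5204, 0.1872, 0.1225]
tool_rot: [0.692, 0.722, 0.0, 0.001]
wrist_force: [1.0, -1.5, -1.7]
width: 0.0265
grip_force: 35.0
```

Request:
move_arm(moves=[[0,0,-0.05,0,0,0,-1],[0,0,-0.1,0,0,0,-1],[0,0,-0.15,0,0,0,-1],[0,0,-0.185,0,0,0,-1],[0,0,-0.185,0,0,0,-1],[0,0,-0.185,0,0,0,-1]])

```text
t: 6.57
eef_pos: [0.5204, 0.1872, 0.0941]
tool_rot: [0.691, 0.722, -0.0, 0.001]
wrist_force: [2.9, -2.7, -3.1]
width: 0.0268
grip_force: 34.8
```

Request:
move_arm(moves=[[0,0,-0.01,0,0,0,0.1],[0,0,-0.01,0,0,0,0.1],[0,0,-0.01,0,0,0,0.1],[0,0,-0.01,0,0,0,0.1],[0,0,0.2,0,0,0,0.1],[0,0,0.45,0,0,0,0.1],[0,0,0.7,0,0,0,0.1],[0,0,0.95,0,0,0,1],[0,0,1,0,0,0,1],[0,0,1,0,0,0,1]])

```text
t: 7.4
eef_pos: [0.5214, 0.1884, 0.2488]
tool_rot: [0.691, 0.722, 0.003, 0.002]
wrist_force: [1.0, -0.3, -0.7]
width: 0.0808
grip_force: 0.0
```

Request:
move_arm(moves=[[0.08,-1,0.1,0,0,0,1],[0.08,-1,0.1,0,0,0,1],[0.08,-1,0.1,0,0,0,1],[0.08,-1,0.1,0,0,0,1],[0.08,-1,0.1,0,0,0,1]])

```text
t: 7.82
eef_pos: [0.5315, 0.0332, 0.2585]
tool_rot: [0.693, 0.721, -0.002, 0.0]
wrist_force: [-0.3, 0.4, -0.7]
width: 0.0855
grip_force: 0.0
```

Request:
move_arm(moves=[[0.06,-0.8,0.1,0,0,0,1],[0.06,-0.8,0.1,0,0,0,1],[0.06,-0.8,0.1,0,0,0,1],[0.06,-0.8,0.1,0,0,0,1],[0.06,-0.8,0.1,0,0,0,1],[0.06,-0.8,0.1,0,0,0,1]])

```text
t: 8.32
eef_pos: [0.54, -0.0814, 0.2734]
tool_rot: [0.692, 0.722, -0.0, -0.002]
wrist_force: [-0.3, 1.0, -0.3]
width: 0.0855
grip_force: 0.0
```

Run:
```python
from h import *
import pickle
np.set_printoptions(precision=4,suppress=True)
w=shot("wrist"); s=observe(); print(s["t"],s["eef_pos"],s["tool_rot"],s["width"])
pickle.dump(w,open("w5.pkl","wb")); 
c=shot("scene"); t=shot("top")
o=np.zeros((600,800,3),np.uint8); o[:420,:560]=cv2.resize(w["frame"],(560,420))
k=c["frame"][230:350,340:490]; o[270:600,388:800]=cv2.resize(k,(412,330),interpolation=cv2.INTER_CUBIC)
k=t["frame"][230:290,170:295]; o[420:600,0:375]=cv2.resize(k,(375,180),interpolation=cv2.INTER_CUBIC)
cv2.imwrite("pics/g2.png",o[:,:,::-1])
for n,p in dict(B=(.5438,-.1235,.1),A=(.52,.19,.11),tall=(.529,.0802,.14)).items(): print(n,proj(w,p)[0],proj(c,p)[0])
```

```text
8.3667 [ 0.5401 -0.0809  0.2737] [ 0.6913  0.7225 -0.0002 -0.0016] 0.08525775162851558
B [326.2337 263.4792] [293.412  204.5057]
A [ 308.8939 -245.233 ] [435.8017 293.6936]
tall [315.9805 -61.6981] [384.4271 251.0586]
```

View pics/g2.png

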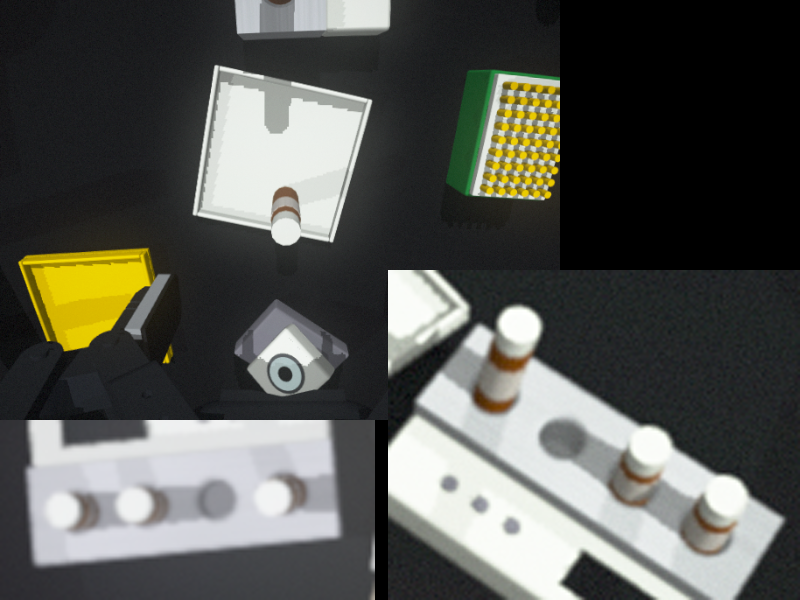

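Vial A stands in well 2 at the same height as the short vial in well 3, and well 1 is still empty. B's cap is at full-frame (326,264), where I expected it. Grasping B at 72 mm.

Request:
move_arm(moves=[[0.016,-0.273,-0.2,0,0,0,1],[0.016,-0.273,-0.45,0,0,0,1],[0.016,-0.273,-0.7,0,0,0,1],[0.016,-0.273,-0.95,0,0,0,1],[0.016,-0.273,-0.95,0,0,0,1]])

```text
t: 8.88
eef_pos: [0.5378, -0.1203, 0.1256]
tool_rot: [0.691, 0.723, -0.003, -0.007]
wrist_force: [-0.9, 0.5, -0.6]
width: 0.0853
grip_force: 0.0
```

Request:
move_arm(moves=[[0,0,-0.2,0,0,0,1],[0,0,-0.328,0,0,0,1],[0,0,-0.328,0,0,0,1],[0,0,-0.328,0,0,0,-1],[0,0,-0.328,0,0,0,-1],[0,0,-0.328,0,0,0,-1],[0,0,-0.328,0,0,0,-1],[0,0,-0.328,0,0,0,-1],[0,0,-0.328,0,0,0,-1],[0,0,-0.328,0,0,0,-1]], newtons=35)

```text
t: 9.72
eef_pos: [0.5441, -0.1236, 0.085]
tool_rot: [0.692, 0.722, 0.001, 0.001]
wrist_force: [-0.8, -0.3, 6.6]
width: 0.0263
grip_force: 34.3
```

Request:
move_arm(moves=[[0,0,0,0,0,0,-1],[0,0,0.2,0,0,0,-1],[0,0,0.45,0,0,0,-1],[0,0,0.7,0,0,0,-1],[0,0,1,0,0,0,-1],[0,0.2,1,0,0,0,-1],[0,0.4,1,0,0,0,-1],[0,0.4,1,0,0,0,-1],[0,0.4,1,0,0,0,-1]])

```text
t: 10.47
eef_pos: [0.5428, -0.0622, 0.2339]
tool_rot: [0.691, 0.723, 0.0, 0.0]
wrist_force: [-0.5, 0.2, -0.7]
width: 0.0262
grip_force: 34.9
```

Run:
```python
from h import *
import pickle
np.set_printoptions(precision=3,suppress=True)
w=shot("wrist"); s=observe(); print(s["t"],s["eef_pos"],s["tool_rot"],s["width"]); pickle.dump(w,open("w6.pkl","wb")); save(w,"w6")
g=cv2.cvtColor(w["frame"],cv2.COLOR_RGB2GRAY)
print("foot col323 225-250",w["frame"][222:252,323,0]); print("rows cap bottom 400",g[400:425,323]); print("cap rim 335",g[335:356,323])
print("capsides row",[ (r,np.nonzero(g[r,270:376]>170)[0][[0,-1]]+270) for r in (375,385,395)])
for dx in (0,.001,.002,.003):
  for cz in (-.019,-.017):
    p=tproj(w,[(dx+.014,0,cz+.095),(dx+.011,0,cz+.095),(dx-.0125,0,cz),(dx+.0125,0,cz),(dx,.0125,cz),(dx,-.0125,cz)]); print(dx,cz,"foot far",p[0,1],"chamf",p[1,1],"cap near",p[2,1],"cap far",p[3,1],"sides",p[4:,0])
```

```text
10.5167 [ 0.543 -0.063  0.234] [ 0.691  0.723 -0.     0.   ] 0.026282497607195157
foot col323 225-250 [236 234 236 236 236 236 236 236 236 235 235 236 235 236 236 234 202 126
 128 129 125 127 125 126 129 129 128 123 122 120]
rows cap bottom 400 [219 217 216 216 219 220 229 233 233 233 233 232 232 231 232 232 232 232
 215 151 132 136 142 150 155]
cap rim 335 [188 188 187 187 189 185 187 189 187 186 190 188 187 188 188 198 228 221
 220 221 222]
capsides row [(375, array([283, 363])), (385, array([281, 364])), (395, array([284, 363]))]
0 -0.019 foot far 236.6879610922014 chamf 242.3706539895867 cap near 424.1310246869756 cap far 355.8603806887251 sides [365.772 280.553]
0 -0.017 foot far 235.32918669778314 chamf 240.96696642460148 cap near 419.30394450730483 cap far 351.6494361003273 sides [365.137 281.175]
0.001 -0.019 foot far 234.7815869030914 chamf 240.48248321331243 cap near 421.6119564190856 cap far 352.88767586672606 sides [365.904 280.421]
0.001 -0.017 foot far 233.4380143547646 chamf 239.0936517625966 cap near 416.8034906810592 cap far 348.7085958758444 sides [365.265 281.047]
0.002 -0.019 foot far 232.86912231807392 chamf 238.58825607977573 cap near 419.076110785545 cap far 349.89531658975886 sides [366.036 280.288]
0.002 -0.017 foot far 231.54086775813096 chamf 237.21439553468167 cap near 414.28671585140455 cap far 345.74871623489753 sides [365.393 280.918]
0.003 -0.019 foot far 230.95055629982267 chamf 236.6879610922014 cap near 416.5233764717283 cap far 346.8831857947339 sides [366.169 280.155]
0.003 -0.017 foot far 229.6377363138003 chamf 235.32918669778314 cap near 411.7535144476868 cap far 342.7696870491681 sides [365.521 280.789]
```

B is centred in the hand to within about 0.2 mm. It goes to well 1, TCP target (0.5247,0.135).

Request:
move_arm(moves=[[0,0.15,0.13,0,0,0,-1],[-0.05,0.4,0.13,0,0,0,-1],[-0.127,0.6,0.13,0,0,0,-1],[-0.127,0.6,0.13,0,0,0,-1]])

```text
t: 10.85
eef_pos: [0.5218, 0.0303, 0.2527]
tool_rot: [0.691, 0.723, 0.0, -0.002]
wrist_force: [-0.5, -1.4, -1.0]
width: 0.0266
grip_force: 34.9
```

Request:
move_arm(moves=[[0,0.25,0,0,0,0,-1],[0,0.5,0,0,0,0,-1],[0,0.723,0,0,0,0,-1],[0,0.723,0,0,0,0,-1],[0,0.723,-0.2,0,0,0,-1],[0,0.723,-0.45,0,0,0,-1],[0,0.723,-0.65,0,0,0,-1],[0,0.723,-0.73,0,0,0,-1],[0,0.723,-0.73,0,0,0,-1],[0,0.723,-0.73,0,0,0,-1]])

```text
t: 11.68
eef_pos: [0.5243, 0.134, 0.1427]
tool_rot: [0.692, 0.722, -0.001, -0.0]
wrist_force: [-0.7, 0.3, -0.3]
width: 0.0265
grip_force: 34.9
```

Request:
move_arm(moves=[[0,0,-0.04,0,0,0,-1],[0,0,-0.08,0,0,0,-1],[0,0,-0.12,0,0,0,-1],[0,0,-0.12,0,0,0,-1]])

```text
t: 12.02
eef_pos: [0.5243, 0.1349, 0.1249]
tool_rot: [0.692, 0.722, -0.0, 0.0]
wrist_force: [0.6, 0.0, -2.2]
width: 0.0264
grip_force: 34.9
```

Request:
move_arm(moves=[[0,0,-0.05,0,0,0,-1],[0,0,-0.1,0,0,0,-1],[0,0,-0.15,0,0,0,-1],[0,0,-0.2,0,0,0,-1],[0,0,-0.2,0,0,0,-1],[0,0,-0.2,0,0,0,-1]])

```text
t: 12.52
eef_pos: [0.5244, 0.1351, 0.0947]
tool_rot: [0.692, 0.722, -0.0, 0.0]
wrist_force: [1.8, -0.4, -1.8]
width: 0.0263
grip_force: 35.6
```

Request:
move_arm(moves=[[0,0,0,0,0,0,0.1],[0,0,0,0,0,0,0.1],[0,0,0,0,0,0,0.1],[0,0,0,0,0,0,0.1],[0,0,0.2,0,0,0,0.1],[0,0,0.45,0,0,0,0.1],[0,0,0.7,0,0,0,0.1],[0,0,0.95,0,0,0,1],[0,0,1,0,0,0,1],[0,0,1,0,0,0,1]])

```text
t: 13.35
eef_pos: [0.5259, 0.1355, 0.249]
tool_rot: [0.692, 0.722, 0.003, 0.002]
wrist_force: [0.5, -0.2, 0.6]
width: 0.0808
grip_force: 0.0
```

Run:
```python
from h import *
import pickle
np.set_printoptions(precision=4,suppress=True)
w=shot("wrist"); s=observe(); print(s["t"],s["eef_pos"],s["tool_rot"],s["width"],s["joint_positions"])
pickle.dump(w,open("w7.pkl","wb")); c=shot("scene")
# block/reader, from w2,w5 wrist views: window ring centre
o=np.zeros((600,800,3),np.uint8); o[:420,:560]=cv2.resize(w["frame"],(560,420))
k=c["frame"][230:350,340:490]; o[270:600,388:800]=cv2.resize(k,(412,330),interpolation=cv2.INTER_CUBIC)
cv2.imwrite("pics/g3.png",o[:,:,::-1])
for n,p in dict(w1=(.5247,.135,.11),A=(.5202,.1898,.11),short=(.5157,.2446,.11),tall=(.5292,.0802,.14)).items(): print(n,proj(w,p)[0],proj(c,p)[0])
```

```text
13.4 [0.5245 0.1353 0.2464] [0.6916 0.7223 0.0011 0.0008] 0.08489201145909285 [0.1239 0.2302 1.5938 0.0001 1.3149 0.0804]
w1 [319.3068 224.9045] [408.4825 276.3223]
A [315.5698 139.0395] [435.6393 293.7011]
short [311.388   42.3841] [463.7709 311.7081]
tall [322.9636 323.2933] [384.356  251.1327]
```

View pics/g3.png

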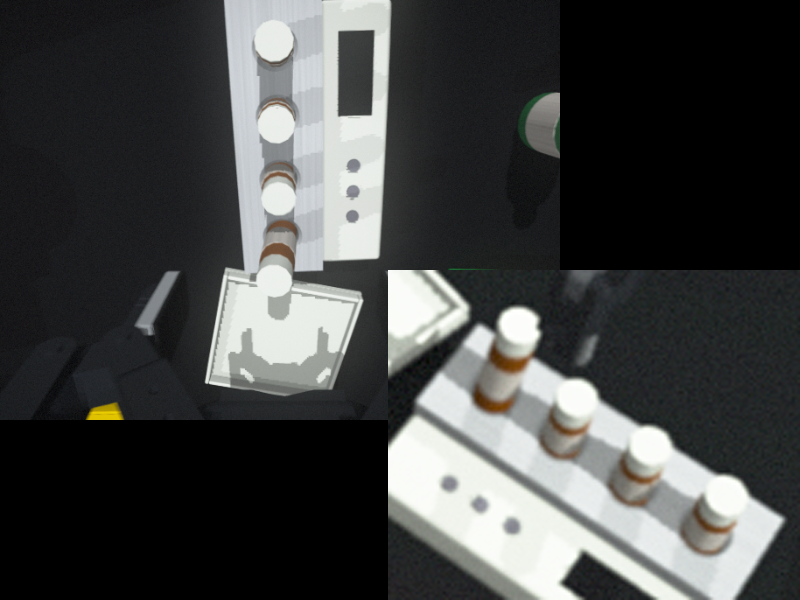

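All four wells are filled, and the three short vials stand at equal height. The tall cap is at about (314,319) in the wrist frame, leaning slightly from the well's centre. I measure it and get a first fix on the reader.

Run:
```python
from h import *
import pickle
np.set_printoptions(precision=4,suppress=True)
w=pickle.load(open("w7.pkl","rb")); g=cv2.cvtColor(w["frame"],cv2.COLOR_RGB2GRAY)
hs=cv2.cvtColor(w["frame"],cv2.COLOR_RGB2HSV); m=((hs[...,1]>80)&(hs[...,0]<20)&(hs[...,2]>50))
for r in range(250,345,4):
    q=np.nonzero(m[r,285:355])[0]; b=np.nonzero(g[r,285:355]>215)[0]
    print(r,"amber",(q.min()+285,q.max()+285) if len(q)>8 else None,"white",(b.min()+285,b.max()+285) if len(b)>5 else None)
c=cv2.resize(g[290:345,280:350],None,fx=4,fy=4,interpolation=cv2.INTER_CUBIC)
H=cv2.HoughCircles(cv2.GaussianBlur(c,(5,5),0),cv2.HOUGH_GRADIENT,1,8,param1=60,param2=8,minRadius=72,maxRadius=112)
for q in H[0][:3]: p=(q[:2]+.5)/4-.5+[280,290]; print(p,q[2]/4,onz(w,p,.14))
print("axis proj of upright at well0:",proj(w,[(.5292,.0802,z) for z in (.055,.08,.1,.12,.14)]))
```

```text
250 amber None white None
254 amber (np.int64(314), np.int64(331)) white None
258 amber (np.int64(309), np.int64(336)) white None
262 amber None white None
266 amber None white None
270 amber None white None
274 amber None white None
278 amber (np.int64(312), np.int64(322)) white None
282 amber (np.int64(304), np.int64(330)) white None
286 amber (np.int64(302), np.int64(332)) white None
290 amber (np.int64(299), np.int64(335)) white None
294 amber (np.int64(298), np.int64(335)) white None
298 amber None white None
302 amber None white None
306 amber None white (np.int64(300), np.int64(324))
310 amber None white (np.int64(297), np.int64(328))
314 amber None white (np.int64(294), np.int64(331))
318 amber None white (np.int64(293), np.int64(332))
322 amber None white (np.int64(285), np.int64(332))
326 amber None white (np.int64(294), np.int64(332))
330 amber None white (np.int64(285), np.int64(345))
334 amber None white (np.int64(285), np.int64(354))
338 amber None white (np.int64(285), np.int64(343))
342 amber None white (np.int64(285), np.int64(354))
[312.25 323.25] 21.275 [[0.5225 0.08   0.14  ]]
[313.   314.75] 24.2 [[0.5228 0.0861 0.14  ]]
[314.5  320.75] 18.575 [[0.5238 0.0818 0.14  ]]
axis proj of upright at well0: [[322.0958 267.8543]
 [322.3057 281.2819]
 [322.4975 293.5391]
 [322.715  307.4293]
 [322.9636 323.2933]]
```

The tall vial leans about 3.5° towards -x in its well. The fingers close along x and will bring it upright. Grasping at the well-0 axis, 90 mm above the foot.

Request:
move_arm(moves=[[0.029,-0.25,0,0,0,0,1],[0.029,-0.36,0,0,0,0,1],[0.029,-0.36,0,0,0,0,1],[0.029,-0.36,-0.2,0,0,0,1],[0.029,-0.36,-0.45,0,0,0,1],[0.029,-0.36,-0.7,0,0,0,1],[0.029,-0.36,-0.893,0,0,0,1],[0.029,-0.36,-0.893,0,0,0,1],[0.029,-0.36,-0.893,0,0,0,1]])

```text
t: 14.2
eef_pos: [0.5264, 0.0816, 0.109]
tool_rot: [0.692, 0.722, -0.002, -0.003]
wrist_force: [0.7, 0.4, -0.4]
width: 0.0858
grip_force: 0.0
```

Request:
move_arm(moves=[[0,0,0,0,0,0,-1],[0,0,0,0,0,0,-1],[0,0,0,0,0,0,-1],[0,0,0,0,0,0,-1],[0,0,0,0,0,0,-1],[0,0,0,0,0,0,-1],[0,0,0,0,0,0,-1],[0,0,0,0,0,0,-1],[0,0,0,0,0,0,-1]], newtons=40)

```text
t: 14.95
eef_pos: [0.5297, 0.0812, 0.1128]
tool_rot: [0.692, 0.722, 0.001, 0.001]
wrist_force: [0.7, 0.5, 6.7]
width: 0.0266
grip_force: 39.4
```

Request:
move_arm(moves=[[0,0,0.05,0,0,0,-1],[0,0,0.15,0,0,0,-1],[0,0,0.25,0,0,0,-1],[0,0,0.4,0,0,0,-1],[0,0,0.6,0,0,0,-1],[0,0,0.8,0,0,0,-1],[0,0,1,0,0,0,-1],[0,0,1,0,0,0,-1]])

```text
t: 15.62
eef_pos: [0.5313, 0.0813, 0.2678]
tool_rot: [0.692, 0.722, 0.004, 0.004]
wrist_force: [0.7, -0.2, 0.3]
width: 0.0266
grip_force: 39.6
```

Request:
move_arm(moves=[[0,-0.3,0.2,0,0,0,-1],[0,-0.6,0.4,0,0,0,-1],[0,-0.85,0.45,0,0,0,-1],[0,-1,0.45,0,0,0,-1],[0,-1,0.45,0,0,0,-1]])

```text
t: 16.03
eef_pos: [0.5289, -0.076, 0.3303]
tool_rot: [0.694, 0.72, -0.002, 0.003]
wrist_force: [0.5, 0.8, -0.8]
width: 0.0267
grip_force: 39.6
```

Request:
move_arm(moves=[[0,-0.25,0,0,0,0,-1],[0,-0.5,0,0,0,0,-1],[0,-0.75,0,0,0,0,-1],[0,-1,0,0,0,0,-1],[0,-1,0,0,0,0,-1]])

```text
t: 16.45
eef_pos: [0.5279, -0.2254, 0.3273]
tool_rot: [0.694, 0.72, -0.002, 0.001]
wrist_force: [-0.4, -0.1, 0.1]
width: 0.0269
grip_force: 39.6
```

Request:
move_arm(moves=[[0,-0.2,0,0,0,0,-1],[0,-0.4,0,0,0,0,-1],[0,-0.54,0,0,0,0,-1],[0,-0.54,0,0,0,0,-1],[0,-0.54,0,0,0,0,-1]])

```text
t: 16.87
eef_pos: [0.528, -0.3002, 0.3276]
tool_rot: [0.692, 0.722, 0.0, -0.001]
wrist_force: [-0.5, 0.8, -1.2]
width: 0.0267
grip_force: 39.6
```

Run:
```python
from h import *
import pickle
np.set_printoptions(precision=4,suppress=True)
w=shot("wrist"); s=observe(); print(s["t"],s["eef_pos"],s["tool_rot"],s["width"],s["joint_positions"])
pickle.dump(w,open("w8.pkl","wb")); save(w,"w8")
g=cv2.cvtColor(w["frame"],cv2.COLOR_RGB2GRAY)
u=proj(w,(.553,-.320,.06))[0]; print("win pred",u)
# white head mask and grey foot mask around
x,y=u.astype(int); x0,y0=max(0,x-150),max(0,y-130); r=g[y0:y+110,x0:x+150]
for th in (60,200):
    k,l,st,c=cv2.connectedComponentsWithStats((r>th).astype(np.uint8))
    for i in range(1,k):
        if st[i,4]>800: 
            cs=max(cv2.findContours((l==i).astype(np.uint8),cv2.RETR_EXTERNAL,cv2.CHAIN_APPROX_NONE)[0],key=len)
            print(th,st[i],cv2.approxPolyDP(cs,5,True).reshape(-1,2)+[x0,y0])
```

```text
16.9167 [ 0.5281 -0.2992  0.3279] [ 0.6918  0.7221  0.0002 -0.0014] 0.026606935500444427 [-0.6305  0.2974  1.2997  0.0009  1.5472 -0.6733]
win pred [348.6591 203.7117]
60 [   86    59   140   181 14310] [[337 132]
 [284 199]
 [319 232]
 [301 249]
 [288 312]
 [358 312]
 [351 262]
 [371 263]
 [423 203]
 [386 164]]
200 [ 103   79  103  108 3751] [[348 152]
 [301 212]
 [320 231]
 [342 237]
 [352 259]
 [403 198]]
200 [131 113  39  40 914] [[345 186]
 [329 208]
 [338 223]
 [353 225]
 [365 215]
 [367 200]
 [358 188]]
```

View pics/w8.png

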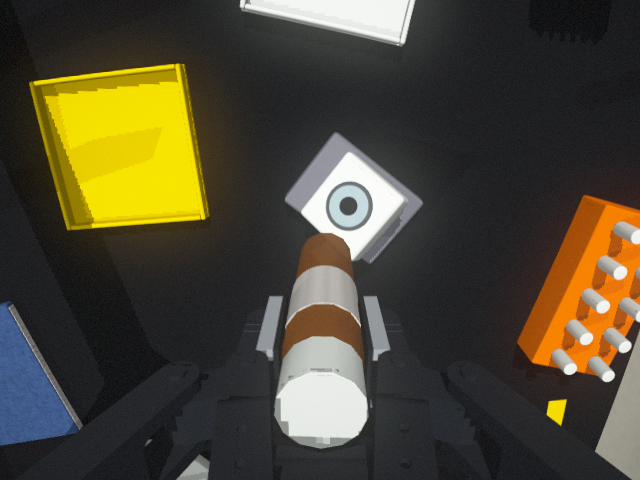

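The view shows the window centre near (349,206), the reader foot's corners at (337,132), (284,199) and (423,203), and the tall vial held straight with its cap at (322,408). Now I compute the reader pose, the focus, and the vial's offset in the hand.

```bash
cat > rd.py <<'E'
from h import *
import pickle
np.set_printoptions(precision=4,suppress=True)
def ring(d,u,h):
    x,y=np.round(u).astype(int); g=cv2.cvtColor(d["frame"],cv2.COLOR_RGB2GRAY); f=4
    c=cv2.resize(g[y-h:y+h,x-h:x+h],None,fx=f,fy=f,interpolation=cv2.INTER_CUBIC)
    hi=np.percentile(c,97); best=None
    for q in cv2.findContours((c<.72*hi).astype(np.uint8),cv2.RETR_LIST,cv2.CHAIN_APPROX_NONE)[0]:
        if len(q)<40: continue
        e=cv2.fitEllipse(q); ctr=np.array(e[0])
        a=np.pi/4*e[1][0]*e[1][1]
        if np.linalg.norm(ctr-h*f)<h*f*.35 and abs(cv2.contourArea(q)-a)<.08*a and (best is None or a>best[1]) and e[1][1]<1.7*h*f: best=((ctr+.5)/f-.5+[x-h,y-h],a,np.array(e[1])/f)
    return best
if __name__=="__main__":
    D={k:pickle.load(open(k+".pkl","rb")) for k in ("w2","w5","w8","top0","scene0")}
    U={"w2":((325,432),28),"w5":((327,427),28),"w8":((349,206),34),"top0":((433,241),12),"scene0":((223,167),13)}
    O=[];V=[]
    for k,(u,h) in U.items():
        b=ring(D[k],u,h); print(k,b)
        if b: 
            o,v=ray(D[k],b[0]); O.append(o);V.append(v[0]); print("   z=.06:",onz(D[k],b[0],.06)[0])
    A=sum(np.eye(3)-np.outer(v,v) for v in V); p=np.linalg.solve(A,sum((np.eye(3)-np.outer(v,v))@o for o,v in zip(O,V))); print("tri",p)
    w=D["w8"]; g=cv2.cvtColor(w["frame"],cv2.COLOR_RGB2GRAY)
    P=onz(w,[(337,132),(284,199),(423,203)],.024); print("foot",P,np.linalg.norm(P[0]-P[1]),np.linalg.norm(P[0]-P[2]))
    yd=P[0]-P[1]; xd=P[2]-P[0]; print("yaw from y-edge",np.degrees(np.arctan2(-yd[0],yd[1])),"x-edge",np.degrees(np.arctan2(xd[1],xd[0])))
    for a,b,z in [((348,152),(301,212),.04),((403,198),(352,259),.08)]:
        Q=onz(w,[a,b],z); d=Q[0]-Q[1]; print("face edge yaw",np.degrees(np.arctan2(-d[0],d[1])),np.linalg.norm(d),Q.mean(0))
    # vial in hand
    print("foot col",w["frame"][222:250,323,0],"cap near",g[430:455,321]," cap far",g[360:385,321]); 
    print("cap sides",[(r,np.nonzero(g[r,260:385]>165)[0][[0,-1]]+260) for r in (400,408,416)])
    for dx in (0,.002):
      for cz in (-.029,-.026):
        p=tproj(w,[(dx+.014,0,cz+.125),(dx+.011,0,cz+.125),(dx-.0125,0,cz),(dx+.0125,0,cz),(dx,.0125,cz),(dx,-.0125,cz)]); print(dx,cz,"foot",p[:2,1],"cap near",p[2,1],"far",p[3,1],"sides",p[4:,0])
E
python3 rd.py
```

```text
w2 (array([324.3955, 432.8377]), 12696.02741246545, array([29.198 , 34.6023]))
   z=.06: [ 0.5524 -0.3222  0.06  ]
w5 (array([325.7839, 426.5881]), 15972.63563642513, array([32.1125, 39.5815]))
   z=.06: [ 0.5526 -0.3222  0.06  ]
w8 (array([348.8333, 205.7097]), 28742.42020110034, array([46.5275, 49.1591]))
   z=.06: [ 0.5533 -0.322   0.06  ]
top0 (array([433.4484, 241.4597]), 811.982019341582, array([7.6839, 8.4092]))
   z=.06: [ 0.5532 -0.3237  0.06  ]
scene0 (array([222.9274, 166.2337]), 758.6387108828412, array([6.5935, 9.156 ]))
   z=.06: [ 0.5525 -0.321   0.06  ]
tri [ 0.5527 -0.3225  0.0597]
foot [[ 0.5397 -0.2565  0.024 ]
 [ 0.488  -0.3274  0.024 ]
 [ 0.6336 -0.3255  0.024 ]] 0.08768172704136687 0.11656049765340787
yaw from y-edge -36.13950660533522 x-edge -36.27663598434115
face edge yaw -35.16924674645074 0.07634604377400003 [ 0.5287 -0.3048  0.04  ]
face edge yaw -34.575579059780715 0.07468778628802662 [ 0.5792 -0.3379  0.08  ]
foot col [250 250 250 251 250 251 250 251 251 250 232 147 125 125 117 116 116 115
 119 115 116 119 122 122 121 121 123 123] cap near [232 231 232 231 232 231 224 190 175 176 176 175 177 152 145 144 143 151
 109  41  43  39  45  52  52]  cap far [200 199 198 202 199 200 199 198 170 146 161 167 217 237 237 220 231 236
 238 235 236 236 237 235 235]
cap sides [(400, array([280, 366])), (408, array([280, 366])), (416, array([281, 366]))]
0 -0.029 foot [224.1279 229.3897] cap near 450.39399554945317 far 379.02597761118557 sides [369.2275 277.1545]
0 -0.026 foot [222.4239 227.6276] cap near 442.11953734285976 far 371.6799837523629 sides [368.1347 278.2252]
0.002 -0.029 foot [220.5948 225.8869] cap near 445.156665658395 far 372.72755577005387 sides [369.5434 276.8383]
0.002 -0.026 foot [218.9301 224.1634] cap near 436.9354963640336 far 365.483455396806 sides [368.4338 277.9257]
```

Run:
```python
from h import *
import pickle
np.set_printoptions(precision=2,suppress=True,linewidth=220)
w=pickle.load(open("w8.pkl","rb")); b=pickle.load(open("w6.pkl","rb"))
g=cv2.cvtColor(w["frame"],cv2.COLOR_RGB2GRAY)
for r in (380,392,408,424,436,442,446): print(r,"L",g[r,268:292],"R",g[r,354:376])
for c in (300,310,330,340): print("col",c,"far",g[362:390,c],"near",g[425:455,c])
# body sides at amber rows
for nm,d in (("w8",w),("w6",b)):
    f=d["frame"].astype(int); m=(f[...,0]-f[...,2]>45)
    print(nm,[(r,(np.nonzero(m[r,265:380])[0][[0,-1]]+265).tolist()) for r in range(228,366,6) if m[r,265:380].sum()>20])
    print(nm,"col323 R-B sign changes",[i+225 for i in range(0,180) if m[225+i,323]!=m[226+i,323]])
# fit yaw lines
D=cv2.cvtColor(w["frame"],cv2.COLOR_RGB2GRAY)
```

```text
380 L [ 50  47  41  44  36  44  44  43  48  48  69 115 147 151 158 162 166 170 173 158 159 184 193 223] R [171 165 164 159 157 157 150 151 147 136  98  52  51  59  60  57  51  47  49  44  44  46]
392 L [ 50  50  47  41  42  43  43  44  75 133 153 182 225 235 234 235 234 235 235 236 236 234 235 235] R [235 235 234 234 236 235 235 220 169 142 140 125  85  60  58  52  49  47  48  45  47  51]
408 L [ 50  54  46  45  40  45  68 147 147 145 147 147 172 233 233 234 234 232 233 234 233 233 234 234] R [233 234 234 233 232 233 233 233 233 233 232 232 225 161  55  55  50  52  46  47  44  50]
424 L [ 50  53  46  40  44  46  47  47  45  44  61 148 143 144 146 144 145 148 145 154 194 232 233 232] R [233 231 233 234 233 232 232 232 232 216 134  40  48  45  42  46  44  42  39  41  41  49]
436 L [ 48  44  48  40  37  40  43  38  41  43  36  44  41  42  42  38  43  39  40  45 101 146 163 162] R [218 159  74  43  44  45  44  44  43  45  44  44  48  43  41  39  40  37  35  38  38  53]
442 L [48 47 47 37 33 38 40 43 41 40 43 40 41 41 42 43 40 43 44 47 45 44 44 39] R [42 41 42 41 44 44 42 46 48 47 46 46 4
[... 994 characters left out ...]
9 189 190 194 240 237 235 236 235 236 236 235 235 235 235 235 235 235] near [234 232 233 233 232 231 232 233 232 231 232 232 201 148 148 144 144 146 145 145  80  41  40  43  48  54  49  51  48  51]
w8 [(240, [308, 343]), (246, [304, 347]), (252, [301, 349]), (258, [300, 350]), (264, [299, 348]), (306, [309, 336]), (312, [297, 348]), (318, [292, 353]), (324, [288, 357]), (330, [286, 360]), (336, [285, 360]), (342, [283, 360])]
w8 col323 R-B sign changes [232, 264, 303, 336]
w6 [(246, [305, 340]), (252, [300, 345]), (258, [298, 346]), (264, [297, 347]), (270, [296, 348]), (306, [302, 343]), (312, [295, 351]), (318, [290, 355]), (324, [288, 354])]
w6 col323 R-B sign changes [238, 267, 300, 317]
```

The tall vial sits tilted about 2° in the grip. In tool axes its foot is about 3 mm towards -x and 0.9 mm towards +y, and its cap is +1.6 mm in x and -0.6 mm in y. I correct for this in the final pose.

```bash
cat > goal.py <<'E'
from h import *
np.set_printoptions(precision=4,suppress=True)
psi=np.radians(-35.6); n=np.array([-.5*np.cos(psi),-.5*np.sin(psi),np.sqrt(.75)]); win=np.array([.5528,-.3222,.06]); F=win+.07*n
foot=np.array([-.00305,.0009,.096]); cap=np.array([.0016,-.0006,-.029])
def goal(R0,pad=0.):
    u=R0.apply((cap-foot)/np.linalg.norm(cap-foot)); ax=np.cross(u,n); dR=R.from_rotvec(ax/np.linalg.norm(ax)*np.arctan2(np.linalg.norm(ax),u@n))
    R1=dR*R0; return dR.as_rotvec(),F+pad*n-R1.apply(foot)
if __name__=="__main__":
    R0=R.from_quat([.6918,.7221,0,0]); p0=np.array([.529,-.300,.3287])
    for pad in (.06,0):
        rv,p=goal(R0,pad); print("focus",F,"n",n,"pad",pad,"tcp",p,"shift",(p-p0)/.15,"turn",rv/np.pi)
    print(observe()["eef_pos"])
E
python3 goal.py
```

```text
focus [ 0.5243 -0.3018  0.1206] n [-0.4066  0.2911  0.866 ] pad 0.06 tcp [ 0.4611 -0.2569  0.256 ] shift [-0.4525  0.2875 -0.4845] turn [-0.0859 -0.1308  0.0036]
focus [ 0.5243 -0.3018  0.1206] n [-0.4066  0.2911  0.866 ] pad 0 tcp [ 0.4855 -0.2743  0.2041] shift [-0.2899  0.1711 -0.8309] turn [-0.0859 -0.1308  0.0036]
[ 0.5281 -0.2992  0.3279]
```

Request:
move_arm(moves=[[-0.1,0.06,0,-0.02,-0.03,0,-1],[-0.2,0.13,-0.05,-0.04,-0.06,0,-1],[-0.3,0.2,-0.15,-0.06,-0.09,0.002,-1],[-0.4,0.26,-0.3,-0.075,-0.115,0.003,-1],[-0.4525,0.2875,-0.4845,-0.0859,-0.1308,0.0036,-1],[-0.4525,0.2875,-0.4845,-0.0859,-0.1308,0.0036,-1],[-0.4525,0.2875,-0.4845,-0.0859,-0.1308,0.0036,-1],[-0.4525,0.2875,-0.4845,-0.0859,-0.1308,0.0036,-1]])

```text
t: 17.58
eef_pos: [0.4623, -0.2569, 0.2584]
tool_rot: [0.666, 0.704, 0.045, 0.241]
wrist_force: [1.4, -1.5, 0.5]
width: 0.0266
grip_force: 39.8
```

Request:
move_arm(moves=[[0.04,-0.029,-0.087,0,0,0,-1],[0.08,-0.058,-0.173,0,0,0,-1],[0.12,-0.087,-0.26,0,0,0,-1],[0.163,-0.116,-0.346,0,0,0,-1],[0.163,-0.116,-0.346,0,0,0,-1],[0.163,-0.116,-0.346,0,0,0,-1]])

```text
t: 18.08
eef_pos: [0.4879, -0.2758, 0.2062]
tool_rot: [0.666, 0.704, 0.045, 0.241]
wrist_force: [0.4, 0.0, 0.3]
width: 0.0266
grip_force: 39.7
```

```bash
cat > ver.py <<'E'
from goal import *
import pickle
s=observe(); w=shot("wrist"); Rt=R.from_quat(s["tool_rot"]); pickle.dump(w,open("w9.pkl","wb")); p=np.array(s["eef_pos"])
f=p+Rt.apply(foot); u=Rt.apply(cap-foot); u/=np.linalg.norm(u)
print(s["t"],p,s["tool_rot"],s["width"],s["grip_force"],s["wrist_force"]); print("foot err mm",(f-F)*1e3,"dist",np.linalg.norm(f-win),"angle",np.degrees(np.arccos(u@n)))
g=cv2.cvtColor(w["frame"],cv2.COLOR_RGB2GRAY); fr=w["frame"].astype(int); m=(fr[...,0]-fr[...,2]>45)
print("amber rows",[(r,(np.nonzero(m[r,265:380])[0][[0,-1]]+265).tolist()) for r in range(228,346,6) if m[r,265:380].sum()>20],[i+225 for i in range(0,180) if m[225+i,323]!=m[226+i,323]])
print("cap",g[362:385,330],g[440:455,330],g[408,268:284],g[408,360:374])
# amber axis in the fixed cameras against the model
for k in ("scene","top"):
    d=shot(k); pickle.dump(d,open(k+"9.pkl","wb")); q=proj(d,[F+n*h for h in (0,.03,.06,.125)]); x0,y0=np.floor(q.min(0)-12).astype(int); x1,y1=np.ceil(q.max(0)+12).astype(int)
    fr=d["frame"].astype(int); mm=(fr[...,0]-fr[...,2]>40)[y0:y1,x0:x1]; nn,l,st,c=cv2.connectedComponentsWithStats(mm.astype(np.uint8))
    print(k,"model foot/30/60/cap",q.tolist(),[(c[i]+[x0,y0],st[i,:5]+[x0,y0,0,0,0]) for i in range(1,nn) if st[i,4]>5])
E
python3 ver.py
```

```text
18.0833 [ 0.4879 -0.2758  0.2062] [0.6664 0.7044 0.0445 0.2405] 0.026629559960106436 39.74954126031662 [0.446  0.0298 0.2779]
foot err mm [ 2.5539 -1.5336  2.2618] dist 0.0705716941183642 angle 0.15391534822349937
amber rows [(240, [318, 343]), (246, [319, 347]), (252, [315, 349]), (258, [310, 350]), (264, [308, 351]), (306, [310, 335]), (312, [298, 348]), (318, [293, 353]), (324, [289, 358]), (330, [287, 360]), (336, [286, 361]), (342, [285, 362])] [233, 264, 304, 335]
cap [195 196 194 193 197 197 195 198 197 197 226 247 249 249 249 249 249 248
 249 249 249 249 248] [194 191 192 193 193 193 191  70  50  48  48  47  45  44  44] [ 53  52  50  48  49  49 116 245 248 248 248 248 248 248 247 248] [161 159 160 160 161 161 157 113  52  50  50  51  51  47]
scene model foot/30/60/cap [[235.41845315272104, 144.01236861098755], [241.3601099896316, 133.95730585962633], [247.54406490211557, 123.49882569031233], [261.84482853008484, 99.33885599491632]] [(array([256.7105, 115.2105]), array([253, 112,   8,   7,  38])), (array([269.3716, 134.1824]), array([263, 123,  11,  22, 148])), (array([237.1841, 138.3321]), array([228, 127,  21,  22, 277]))]
top model foot/30/60/cap [[431.68954667000423, 252.78268830560165], [431.1494347055241, 257.97125140292945], [430.57645983439267, 263.43980138282103], [429.20749061681903, 276.360556098945]] [(array([433.4242, 249.8182]), array([429, 248,  10,   5,  33]))]
```

Request:
move_arm(moves=[[0,0,0,0,0,0,-1],[0,0,0,0,0,0,-1],[0,0,0,0,0,0,-1],[0,0,0,0,0,0,-1],[0,0,0,0,0,0,-1],[0,0,0,0,0,0,-1]])

```text
t: 18.73
eef_pos: [0.485, -0.2741, 0.2044]
tool_rot: [0.667, 0.704, 0.044, 0.239]
wrist_force: [-0.2, 0.3, -1.0]
width: 0.027
grip_force: 39.8
```

```bash
python3 ver.py | head -3
python3 - <<'E'
from goal import *
import pickle
from rd import ring
# yaw of the reader from line fits on the foot and face edges in w8; cap/foot circle fit in the wrist view
w=pickle.load(open("w8.pkl","rb")); g=cv2.cvtColor(w["frame"],cv2.COLOR_RGB2GRAY).astype(np.float32)
def edge(a,b,z):
    a,b=np.array(a,float),np.array(b,float); t=(b-a)/np.linalg.norm(b-a); nn=np.array([-t[1],t[0]]); pts=[]
    for k in np.linspace(.12,.88,40):
        q=a+(b-a)*k; rr=np.arange(-5,5.1,.25); xy=(q+rr[:,None]*nn).astype(np.float32)
        pr=cv2.GaussianBlur(cv2.remap(g,xy[:,0][None],xy[:,1][None],cv2.INTER_LINEAR),(5,1),0)[0]; pts.append(q+nn*rr[np.argmax(abs(np.gradient(pr)))])
    P=onz(w,pts,z)[:,:2].astype(np.float32); vx,vy,_,_=cv2.fitLine(P,cv2.DIST_HUBER,0,.01,.01).ravel(); return np.degrees(np.arctan2(vy,vx))
for n_,a,b,z in [("foot y",(284,199),(337,132),.024),("foot x",(337,132),(423,203),.024),("face low",(301,212),(348,152),.0413),("face high",(352,259),(403,198),.0788)]: print(n_,edge(a,b,z))
E
```

```text
18.7333 [ 0.485  -0.2741  0.2044] [0.6667 0.7044 0.0442 0.2394] 0.0270244570190026 39.751443870482035 [-0.1786  0.2688 -1.0171]
foot err mm [-0.4853  0.2525  0.3744] dist 0.0705956760940452 angle 0.013154415488820596
amber rows [(240, [319, 343]), (246, [318, 347]), (252, [316, 349]), (258, [310, 350]), (264, [308, 351]), (306, [310, 336]), (312, [298, 348]), (318, [293, 353]), (324, [289, 358]), (330, [287, 360]), (336, [286, 361]), (342, [287, 361])] [233, 264, 304, 335]
foot y 54.628963
foot x -35.44473
face low 54.791924
face high 54.39157
```

Run:
```python
from goal import *
import pickle
for k in ("scene","top"):
    d=pickle.load(open(k+"9.pkl","rb")); fr=d["frame"].astype(int); q=proj(d,[F+n*h for h in (0,.012,.125)]); t=(q[2]-q[0])/np.linalg.norm(q[2]-q[0]); nn=np.array([-t[1],t[0]])
    m=(fr[...,0]-fr[...,2]>40)&(fr[...,0]>fr[...,1]+20); ys,xs=np.nonzero(m); P=np.c_[xs,ys]-q[0]; a,b=P@t,P@nn; s=(abs(b)<14)&(a>-12)&(a<60)
    print(k,"px/mm",np.linalg.norm(q[2]-q[0])/125, "foot",q[0])
    for lo in range(-9,45,3):
        z=b[s&(a>=lo)&(a<lo+3)]
        if len(z)>4: print(lo,len(z),round(z.min(),1),round(z.max(),1),"mid",round((z.min()+z.max())/2,2))
```

```text
scene px/mm 0.4152359171396321 foot [235.4185 144.0124]
-6 8 -3.3 3.9 mid 0.3
-3 39 -6.2 6.8 mid 0.32
0 42 -6.9 7.2 mid 0.16
3 43 -6.5 7.0 mid 0.26
6 43 -6.8 7.2 mid 0.2
9 43 -6.5 7.4 mid 0.47
12 43 -6.8 7.3 mid 0.23
15 14 -6.4 7.5 mid 0.51
30 5 3.6 5.8 mid 4.73
33 15 2.9 7.4 mid 5.17
36 14 2.8 7.2 mid 5.02
top px/mm 0.1896652127397587 foot [431.6895 252.7827]
-6 8 -4.0 2.1 mid -0.96
-3 26 -5.3 3.9 mid -0.72
```

The scene camera puts the vial's axis within about 0.5 mm of the window's centre line and parallel to it. One last check that the three short vials still stand as before, then I hand in.

Run:
```python
from h import *
import pickle
d=pickle.load(open("scene9.pkl","rb")); g=cv2.cvtColor(d["frame"],cv2.COLOR_RGB2GRAY); ok=True
for n,x,y in (("w1",.5247,.135),("w2",.5202,.1898),("w3",.5157,.2446)):
    u=proj(d,(x,y,.11))[0]; X,Y=u.astype(int); r=g[Y-14:Y+16,X-14:X+14]>215
    k,l,st,c=cv2.connectedComponentsWithStats(r.astype(np.uint8)); i=1+np.argmax(st[1:,4]); o=c[i]+[X-14,Y-14]-u; print(n,st[i,4],o); ok&=st[i,4]>80 and np.linalg.norm(o-[-1,4])<7
print(ok)
if ok: print(hand_in())
```

```text
w1 330 [-0.48254821  1.02926395]
w2 330 [-0.50599413  1.12314378]
w3 171 [-0.83517985  0.30942649]
True
the job is handed in; nothing more can be done
None
```

The job is handed in: both waiting vials stand fully down in wells 1 and 2, and the tall vial is held still, foot 7 cm (within about 1 mm by my measurements) from the reader window and square to it; while carrying the first vial I brushed the tall one and left it leaning about 3.5° in its well until I gripped it.

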